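# Push the drill vice up the ramp into the drilling jig

## Robot

A 6-joint arm with a two-finger parallel gripper is mounted at the origin on a cart in front of the work surface, level with it; the furniture and walls round the work are solid. World frame = base frame: x ahead of the robot, y to its left, z up, the work surface at z = 0. Lengths are in m, angles in rad, forces in N, time in s.
With the tool pointing down it reaches from about 0.325 to 1 m from the base axis. Payload 5.1 kg.
Tool frame: the origin (TCP) lies at the very end of the fingers, on their centre line; the grasp point (between the pads) lies 19 mm behind it; z points along the fingers, y is the direction in which the jaws open and shut (so a half turn about z gives the same grasp; the last joint's range is limited). The gripper opens to 85 mm and grips with 20 to 120 N. Pads are 22 mm wide; open, the fingers measure 114 mm over their backs; the gripper's body (76 mm by 85 mm) begins 54 mm behind the grasp point. The pads swing forward as they close: fully open they stand 13 mm farther back than shut.
Start: joints at [-1.399, 0.124, 1.65, -0, 1.367, -0.083], TCP at [0.164, -0.629, 0.206] pointing down, gripper open.
Joint ranges: [-2.61, 2.61], [-1.02, 2.33], [0.03, 2.71], [-1.35, 4.49], [0.32, 2.68], [-2.91, 2.91]. Speed limits (rad/s): [2.57, 2.57, 3.14, 3.14, 3.14, 3.14].

## Interface

Orientations are given as a unit quaternion [w, x, y, z].
In Python, from rig import * gives the robot as it stands.
- The arm moves only by the shell command python3 -m handwheel 'ROWS' [OPENING] [FORCE]. ROWS is JSON, a list that holds one entry, the list of rows, each a list of 4 numbers: the shift along the tool's x, y, z in cm, then the turn about the tool's z in degrees. A call has 1 to 20 rows; each row shifts and turns the pose as measured when the row begins, along the tool's axes as they then stand; what a row does not reach is not made up. A row lasts 1/10 s, in which the tool goes at most 50 mm and 8.59 degrees, less where a joint would pass 70% of its speed; a pose out of reach is approached as far as the arm can. A call with a gripper value outside its range is refused whole. OPENING is the gripper's target within -1 to 1 (fully open at 1, half-way at 0, shut at -1), set as the call begins (- or left out, the last holds). The fingers move at their own pace and stop on an object; FORCE is the grip in N (left out, the last holds). Time passes only in rows, so rows that do not move let the fingers close. It gives the time, the measured TCP pose, the force and the opening at its end, in the units of the state.
- get_obs(): the state, without advancing time (a new reading comes with each control period).
- snapshot(name): name is "scene" or "top" or "wrist"; returns a dict with "frame" (420x560x3 uint8, blue, green, red), "intrinsics" (3x3 intrinsics, pixels), "origin" and "attitude" of the camera in the world; the wrist camera has in their place "tool_from_camera" (4x4, takes a point from camera to tool coordinates, whose origin is the TCP and whose axes are the flange's). Camera axes: x right, y down, z forward; pixel columns grow to the right and rows downward; lengths in m; the calibration is good to about 2 mm. The wrist camera is an equidistant fisheye: a pixel r from the principal point sees the ray r / f radians off the axis. A picture is of the moment at which its call begins: read the wrist's pose just before it. There is no depth.
- job_done(): hands the job in, once; it reports no verdict.
The state is a dict: "clock": time; "joint_pos": joint angles; "dq": joint speeds; "joint_efforts": joint torques, N m; "tcp_pos": TCP position; "tool_rot": TCP orientation; "contact_force": force on the tool from outside, world axes, zero at the start; "ft_torque": the same for the moment, N m; "width": finger opening in m.
Only numpy, scipy, OpenCV 4.12 (cv2) and the standard library are available. Lean on these libraries where they do the work, as an engineer would, in place of code of your own. Each camera call takes 0.05 s, during which the arm holds its last target.

## Task

Pick up the blue drill vice and set it down in line with the ramp of the drilling jig, its fixed-jaw end towards the ramp and its screw handle towards the open side, and let go of it. Then push it by its handle end up the ramp and under the bridge until its whole base has dropped over the red lip and sits flat in the bed. Leave the tape measure, the ball valve and the jar where they are.

Things in the scene. Friction and masses are not known exactly. Their poses are not given: they have to be found in the camera images.
- vice_center (a point): Centre of the blue machine vice (0.6 to 0.9 kg), 21 mm above its underside. y along its length, z up; 42 mm high. Base plate 62 mm wide, 8 mm thick, from y = -73 mm (fixed-jaw end, goes first up the ramp) to y = +52 mm. Above it the body is 58 mm wide (x +-29) over all its length up to 20 mm above the underside: grip across that. Starts standing on the table (z = 0).
- the_vice: The same vice; origin at the underside, 21 mm below vice_center, same axes. Mass centre at about y = -15 mm. Nothing on the vice moves.
- vice_screw_end (a point): Outer end of the vice's screw spindle, to push on: a fixed round rod 12 mm thick with a 50 mm cross bar, sticking out beyond the base to y = +73 mm, 31 mm above the underside. Same axes as the vice.
- drill_jig: Drilling jig, fixed; place and heading vary. Origin on the table top, x is the push direction, z up. When seated the vice has its centre at x = 36 to 44 mm, z = 32 mm, its own y axis along the jig's -x, its spindle end at about x = -33 mm.
- ramp_foot (a point): Foot of the jig's ramp, middle of its width, jig x = -130 mm, z = 0. The steel ramp is 104 mm wide and rises from here to 16 mm height at x = -20 mm (8 degrees). Guides 26 mm high beside it start at about x = -124 mm, 96 mm apart, and narrow to 72 mm at the top. Axes as the jig.
- lip (a point): Middle of the top of the red lip that ends the ramp: jig x = -20 to -16 mm, z = 16 mm. Axes as the jig.
- bed (a point): Middle of the sunk bed behind the lip: jig x = 50 mm, z = 11 mm (5 mm below the lip). The bed is 133 mm long, from x = -16 mm to the stop at x = +117 mm, for the 125 mm base of the vice, between rails 72 mm apart with tops at z = 23 mm. Axes as the jig.
- bridge (a point): Middle of the top of the aluminium bridge over the bed, z = 90 mm (its bush reaches 96 mm); it covers jig x = 12 to 112 mm, 71 mm clear above the bed. Its legs stand 76 mm apart, so fingers that hold the vice round its middle do not pass. Axes as the jig.
- tape_measure_center (a point): Centre (half-way up) of the yellow and black tape measure, 34 x 79 x 57 mm high, a loose bystander near the right edge of the table.
- ball_valve_center (a point): Centre (half-way up) of the brass ball valve with red lever, 26 x 92 x 42 mm high, a loose bystander near the right edge of the table.
- seal_jar_center (a point): Centre (half-way up) of the clear seal jar with black lid, 58 mm across, 56 mm high, a loose bystander near the right edge of the table.

How it is judged:
On the way:
1. the vice stands in line before or on the ramp, fixed-jaw end towards the jig, let go (x of vice_center in the frame of drill_jig between -0.38 and -0.06 m and angle between the y axis of vice_center and the x axis of drill_jig, either way round below 0.26 rad and y of vice_center in the frame of drill_jig between -0.035 and 0.035 m and x of vice_screw_end in the frame of drill_jig below -0.12 m and angle between vice_center's own z axis and vertical below 0.25 rad and height (world z) of vice_center below 0.055 m and contact force between the fingers and the_vice below 0.2 N and linear speed of the_vice below 0.03 m/s), for 0.2 s.
At the end, for the whole second after the job is handed in: The vice rests flat in the bed (tilt under 0.02 rad), centre at jig x 33 to 47 mm, y within 10 mm, z 28 to 34.5 mm, in line within 0.1 rad, screw handle towards the ramp; tape measure, valve and jar within 30 mm of their places (x of vice_center in the frame of drill_jig between 0.033 and 0.047 m and angle between the y axis of vice_center and the x axis of drill_jig, either way round below 0.1 rad and y of vice_center in the frame of drill_jig between -0.01 and 0.01 m and x of vice_screw_end in the frame of drill_jig below 0 m and angle between vice_center's own z axis and vertical below 0.02 rad and z of vice_center in the frame of drill_jig between 0.028 and 0.0345 m and linear speed of the_vice below 0.03 m/s); the robot touches nothing.
It fails at once if the vice tips over (angle between vice_center's own z axis and vertical above 0.7 rad).
It fails at once if the tape measure is moved more than 30 mm (distance of tape_measure_center from where it was at the start of the episode above 0.03 m).
It fails at once if the ball valve is moved more than 30 mm (distance of ball_valve_center from where it was at the start of the episode above 0.03 m).
It fails at once if the seal jar is moved more than 30 mm (distance of seal_jar_center from where it was at the start of the episode above 0.03 m).
It also fails if it takes over 56 s, if anything falls off the work surface, if the arm or the gripper's body presses on something with over 40 N, if the wrist force passes 120 N, or if a joint passes its speed limit or range.

## Working session

There is one attempt and no reset: what is moved stays moved. The work goes in short steps, Python scripts to look and compute and a shell command to move; the robot and the scene stay as the last step left them, time stands still between calls to the robot, and variables do not carry over. Pictures are saved under pics/ and viewed, and the job is handed in when it is done.

```bash
mkdir -p pics; cat > h.py <<'E'
from rig import *
import numpy as np, cv2
from scipy.spatial.transform import Rotation as R
def rot(a):
    a=np.array(a,float)
    return a if a.shape==(3,3) else R.from_quat(a[[1,2,3,0]]).as_matrix()
def px2w(s,u,v,z):
    K=np.array(s["intrinsics"]);d=np.linalg.inv(K)@[u,v,1];d=rot(s["attitude"])@d;o=np.array(s["origin"])
    return o+d*(z-o[2])/d[2]
def w2px(s,p):
    c=rot(s["attitude"]).T@(np.array(p)-s["origin"]);q=np.array(s["intrinsics"])@c;return q[:2]/q[2]
E
python3 - <<'E'
from h import *
import pickle
o=get_obs();print(o)
for n in("scene","top"):
    s=snapshot(n);cv2.imwrite(f"pics/{n}0.png",s["frame"]);pickle.dump(s,open(n+"0.pkl","wb"));print(n,s["intrinsics"],s["origin"],s["attitude"])
E
```

```text
{'clock': 0.0, 'joint_pos': array([-1.39859024e+00,  1.24510773e-01,  1.65167789e+00,  2.01198237e-05,
        1.36752154e+00, -8.26266535e-02]), 'dq': array([-0.00117446,  0.00182101, -0.00028956, -0.00160775, -0.00075349,
        0.00077508]), 'joint_efforts': array([-7.58206033e-05, -4.23618937e+01, -3.65449977e+01, -1.74467418e-04,
        6.88988817e-03, -7.87549396e-06]), 'tcp_pos': array([ 0.16369982, -0.6283556 ,  0.20504712]), 'tool_rot': array([-1.05815732e-03,  9.91893214e-01,  1.27069786e-01, -3.75657636e-05]), 'contact_force': array([0.06168247, 0.30596073, 0.03662663]), 'ft_torque': array([ 0.0056132 , -0.00640554,  0.03665372]), 'width': 0.08532156482722932}
scene [[515.96456744   0.         272.21356038]
 [  0.         515.96456744 213.6718927 ]
 [  0.           0.           1.        ]] [0.05642331 0.68248275 0.84810928] [ 0.13003515 -0.30228201  0.85364469 -0.4037415 ]
top [[459.15357508   0.         277.38598014]
 [  0.         459.15357508 198.12261607]
 [  0.           0.           1.        ]] [ 0.43830523 -0.0092969   1.19676887] [ 0.0516205  -0.69975545  0.70947372 -0.06576218]
```

View pics/scene0.png

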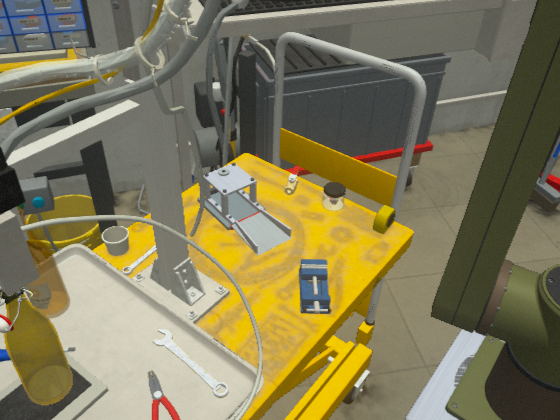

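View pics/top0.png

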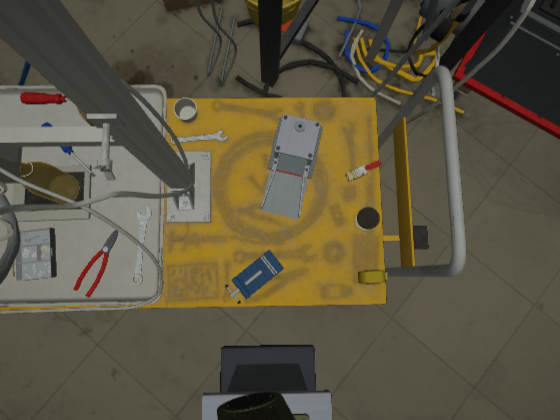

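The top view shows the jig at about (290,170) with its ramp foot near (281,212), and the vice at (255,275) with its handle towards (235,293). The bystanders are at the right edge, and a post stands at (190,200). I'll enlarge both pictures.

```bash
python3 - <<'E'
import cv2
a=cv2.imread("pics/top0.png")
cv2.imwrite("pics/tv.png",cv2.resize(a[240:315,215:295],None,fx=8,fy=8,interpolation=2)[:600])
cv2.imwrite("pics/tj.png",cv2.resize(a[105:225,240:340],None,fx=5,fy=5,interpolation=2))
a=cv2.imread("pics/scene0.png")
cv2.imwrite("pics/sv.png",cv2.resize(a[150:330,190:420],None,fx=3.3,fy=3.3,interpolation=2))
E
```

```text
(no output)
```

View pics/tv.png

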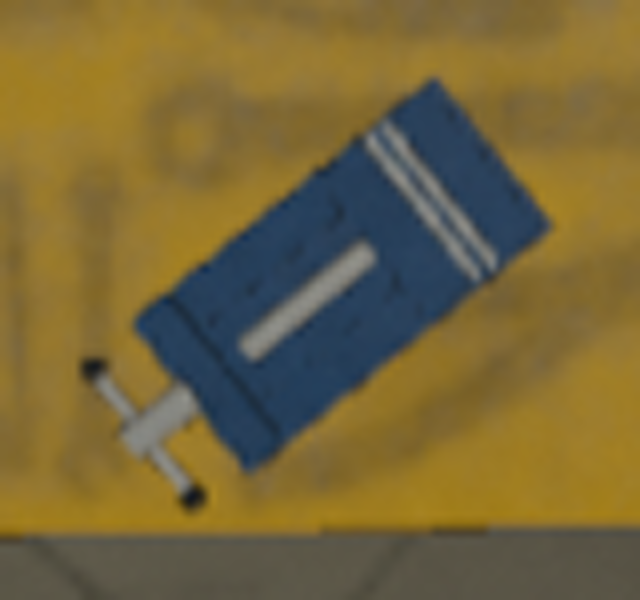

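View pics/tj.png

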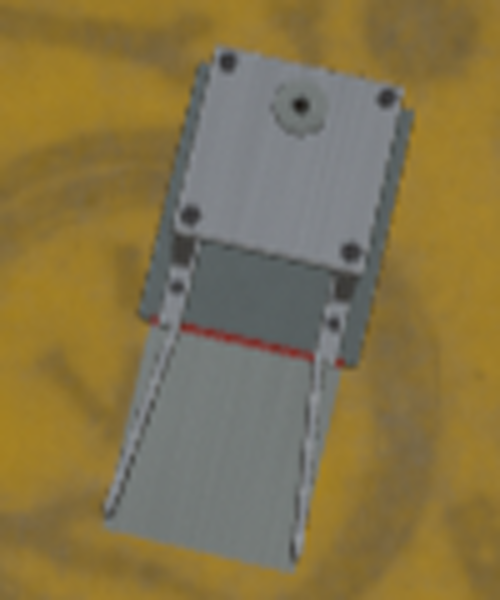

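View pics/sv.png

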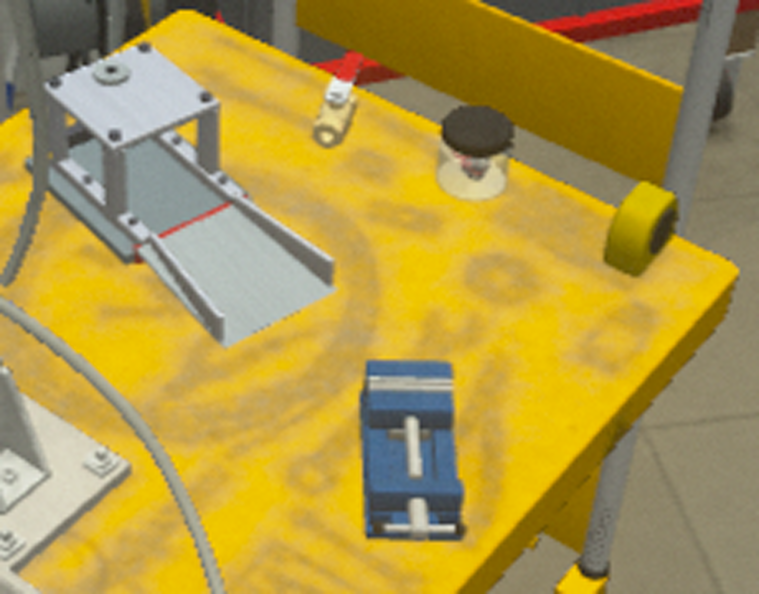

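```bash
python3 - <<'E'
from h import *
import pickle
s=pickle.load(open("top0.pkl","rb"))
J=lambda x,y,z:px2w(s,240+(x+.5)/5-.5,105+(y+.5)/5-.5,z)
V=lambda x,y,z:px2w(s,215+(x+.5)/8-.5,240+(y+.5)/8-.5,z)
f=[J(105,520,0),J(293,572,0)];print("foot",f,np.linalg.norm(f[0]-f[1]))
l=[J(150,321,.016),J(335,362,.016)];print("lip",l)
b=[J(*p,.09) for p in[(215,48),(405,90),(360,272),(175,235)]]
print("br",np.mean(b,0),[np.linalg.norm(b[i]-b[i-1]) for i in range(4)])
# fit
P=np.array([[-130,52],[-130,-52],[112,0],[12,0]])/1e3
W=np.array([f[0],f[1],(b[0]+b[1])/2,(b[2]+b[3])/2])[:,:2]
pc=P-P.mean(0);wc=W-W.mean(0)
th=np.arctan2((pc[:,0]*wc[:,1]-pc[:,1]*wc[:,0]).sum(),(pc*wc).sum())
Rm=np.array([[np.cos(th),-np.sin(th)],[np.sin(th),np.cos(th)]])
t=W.mean(0)-Rm@P.mean(0);print("jig",t,th,np.degrees(th),"res mm",(W-(P@Rm.T+t))*1e3)
print("lip in jig",[(Rm.T@(q[:2]-t)) for q in l])
for z in(.042,.02,.0):
  c=[V(*p,z) for p in[(435,78),(552,228),(250,470),(135,325)]]
  print(z,[np.linalg.norm(c[i]-c[i-1])*1e3 for i in range(4)],np.mean(c,0))
  d=(c[2]+c[3]-c[0]-c[1]);print(" yaxis ang",np.degrees(np.arctan2(d[1],d[0])), "fixed end mid",(c[0]+c[1])/2,"other",(c[2]+c[3])/2)
print("spindle",V(130,440,.035))
for n,u,v,z in(("tape",372,277,.03),("jar",368,217,.056),("valve",362,171,.02)):print(n,px2w(s,u,v,z))
for u,v in((166,98),(376,97),(386,303),(165,306)):print("table",px2w(s,u,v,0))
E
```

```text
foot [array([0.61149867, 0.00973662, 0.        ]), array([ 0.58266908, -0.08867219,  0.        ])] 0.10254481769926994
lip [array([ 0.71483374, -0.01520937,  0.016     ]), array([ 0.69165066, -0.1122813 ,  0.016     ])]
br [ 0.77904345 -0.08535683  0.09      ] [np.float64(0.09947308941841274), np.float64(0.09808861225184393), np.float64(0.09739900609024603), np.float64(0.09376129105388434)]
jig [ 0.72100058 -0.07084794] -0.25072543666087255 -14.36550933724264 res mm [[ 3.53179229 -2.04342106]
 [ 0.50530876  0.29596586]
 [-2.66634397  1.55505911]
 [-1.37075707  0.19239609]]
lip in jig [array([-0.01977832,  0.05236886]), array([-0.01815232, -0.04741976])]
0.042 [np.float64(119.71105905355483), np.float64(59.03820316069301), np.float64(118.5291358794836), np.float64(56.73310289411952)] [0.44207743 0.01819309 0.042     ]
 yaxis ang 128.01465215439333 fixed end mid [ 0.47875654 -0.0287293   0.042     ] other [0.40539831 0.06511548 0.042     ]
0.02 [np.float64(121.99172608502013), np.float64(60.162965439216556), np.float64(120.78728558265738), np.float64(57.813949713004135)] [0.44214929 0.01871681 0.02      ]
 yaxis ang 128.01465215439333 fixed end mid [ 0.4795272  -0.02909951  0.02      ] other [0.40477139 0.06653314 0.02      ]
0.0 [np.float64(124.06505974998859), np.float64(61.185476601510736), np.float64(122.84014894917901), np.float64(58.79653773017202)] [0.44221463 0.01919293 0.        ]
 yaxis ang 128.01465215439333 fixed end mid [ 0.48022779 -0.02943607  0.        ] other [0.40420146 0.06782192 0.        ]
spindle [0.39254185 0.08483251 0.035     ]
tape [ 0.42989106 -0.26907251  0.03      ]
jar [ 0.57867339 -0.26056639  0.056     ]
valve [ 0.70528954 -0.25850536  0.02      ]
table [0.91983322 0.26507526 0.        ]
table [ 0.91822233 -0.31108306  0.        ]
table [ 0.36364288 -0.3084369   0.        ]
table [0.36547878 0.25394566 0.        ]
```

```bash
python3 -m handwheel '[[[2.7,-3.5,0,0],[2.7,-3.5,0,0],[2.7,-3.5,0,-4],[2.8,-3.3,0,-4],[3.1,-3.1,0,-4],[3.3,-2.9,0,-4],[3.5,-2.6,0,-4],[3.7,-2.4,0,-4],[3.9,-2.1,0,-4],[4.0,-1.8,0,-4],[4.1,-1.5,0,-4],[4.2,-1.2,0,-4],[4.3,-0.9,0,-4],[4.4,-0.6,0,-4]]]' 1 60
```

```text
clock: 1.5
tcp_pos: [0.4, -0.0391, 0.2004]
tool_rot: [-0.005, 0.849, 0.529, 0.002]
contact_force: [0.5, -0.0, 0.6]
width: 0.0852
```

```bash
python3 -m handwheel '[[[2,0,0,-8],[2,0.5,0,-8],[2,1,0,-8],[0,1,0,-8],[0,1,0,-8],[0,0,0,-8],[0,0,0,-8],[0,0,0,-8],[0,0,0,0]]]'; python3 - <<'E'
from h import *
import pickle
o=get_obs();s=snapshot("wrist");s["obs"]=o;pickle.dump(s,open("w1.pkl","wb"));cv2.imwrite("pics/w1.png",s["frame"]);print(o["tcp_pos"],o["tool_rot"],s["intrinsics"],s["tool_from_camera"])
E
```

```text
clock: 2.4
tcp_pos: [0.4524, 0.0255, 0.1964]
tool_rot: [-0.006, 0.412, 0.911, 0.004]
contact_force: [-0.1, 0.4, 0.3]
width: 0.0853
[0.45240267 0.02550747 0.19644632] [-0.00629344  0.41247132  0.91094155  0.00364701] [[325.1922621    0.         280.89607533]
 [  0.         325.1922621  210.25688152]
 [  0.           0.           1.        ]] [[-1.52328646e-04 -9.60128208e-01 -2.79560013e-01  7.24043160e-02]
 [ 9.99999972e-01 -1.96796730e-04  1.30996738e-04 -1.05928980e-04]
 [-1.80790159e-04 -2.79559985e-01  9.60128211e-01 -1.67576981e-01]
 [ 0.00000000e+00  0.00000000e+00  0.00000000e+00  1.00000000e+00]]
```

View pics/w1.png

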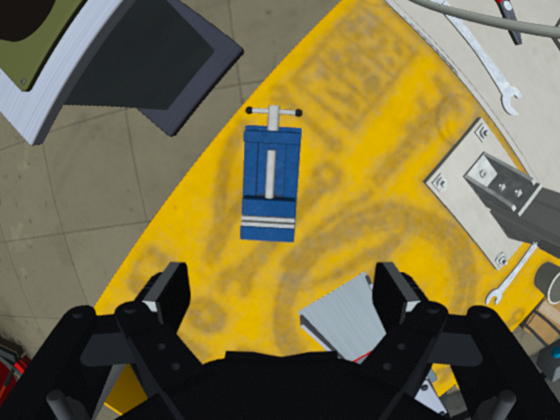

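The wrist view shows the vice at (270,180), handle end up at (274,105), and fixed-jaw end corners at about (241,239) and (294,241). I'll measure it.

```bash
cat >> h.py <<'E'
def wr2w(s,u,v,z):
    o=s["obs"];K=np.array(s["intrinsics"]);f=K[0,0]
    d=np.array([u-K[0,2],v-K[1,2]]);r=np.hypot(*d);a=r/f
    c=np.array([*(d/r*np.sin(a)),np.cos(a)]) if r>0 else np.array([0,0,1.])
    T=np.array(s["tool_from_camera"]);Rt=rot(o["tool_rot"])
    dw=Rt@T[:3,:3]@c;p=Rt@T[:3,3]+o["tcp_pos"]
    return p+dw*(z-p[2])/dw[2]
E
python3 - <<'E'
import cv2
a=cv2.imread("pics/w1.png")
cv2.imwrite("pics/w1c.png",cv2.resize(a[100:250,200:340],None,fx=4,fy=4,interpolation=2))
E
```

```text
(no output)
```

View pics/w1c.png

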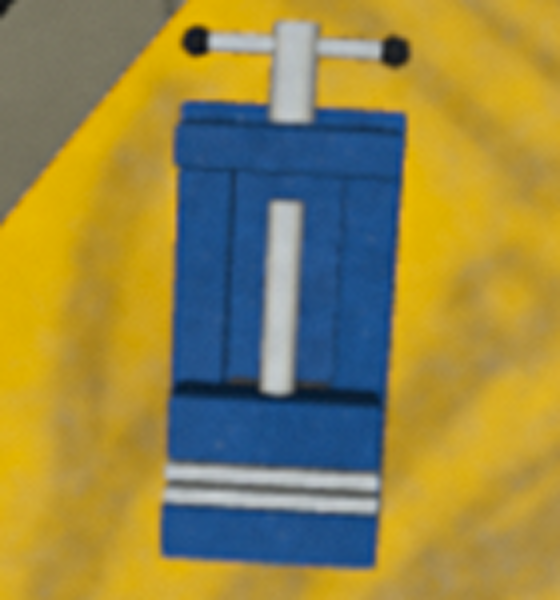

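```bash
python3 - <<'E'
from h import *
import pickle
s=pickle.load(open("w1.pkl","rb"))
V=lambda x,y,z:wr2w(s,200+(x+.5)/4-.5,100+(y+.5)/4-.5,z)[:2]
a,b=V(162,556,.042),V(375,568,.042);e=V(295,22,.037);c,d=V(197,41,.031),V(396,51,.031)
print(a,b,np.linalg.norm(a-b),"spindle",e,"bar",np.linalg.norm(c-d))
m=(a+b)/2;u=(e-m);L=np.linalg.norm(u);u/=L;print("len",L,"ang",np.degrees(np.arctan2(u[1],u[0])))
n=b-a;print("edge ang+90",np.degrees(np.arctan2(n[1],n[0])), "bar",np.degrees(np.arctan2(*(d-c)[::-1])))
ctr=m+u*.073*L/.146;g=m+u*.061
print("centre",ctr,"grip",g)
o=s["obs"];Rt=rot(o["tool_rot"]);print("toolx",np.degrees(np.arctan2(Rt[1,0],Rt[0,0])))
print("delta tool",Rt[:2,:2].T@(g-o["tcp_pos"][:2]), Rt)
E
```

```text
[ 0.45311715 -0.04082979] [ 0.49786028 -0.00593912] 0.05673893391329994 spindle [0.38896629 0.08673595] bar 0.05053927729063723
len 0.1400451089046185 ang 128.15698328010154
edge ang+90 37.94708496848188 bar 38.09393193149043
centre [0.4322275  0.03167575] grip [0.4378018  0.02458112]
toolx 131.27888183618475
delta tool [ 0.00893546 -0.01158396] [[-0.65965561  0.75152043 -0.00845734]
 [ 0.75142862  0.65970822  0.01183615]
 [ 0.01447449  0.0014527  -0.99989418]]
```

```bash
python3 -m handwheel '[[[0,-1.2,0,3.3],[0,0,4,0],[0,0,4,0],[0,0,3,0],[0,0,1.5,0],[0,0,0,0]]]'; python3 - <<'E'
from h import *
import pickle
o=get_obs();s=snapshot("wrist");s["obs"]=o;pickle.dump(s,open("w2.pkl","wb"));cv2.imwrite("pics/w2.png",s["frame"]);Rt=rot(o["tool_rot"]);print(o["tcp_pos"],"toolx",np.degrees(np.arctan2(Rt[1,0],Rt[0,0])),Rt[:,2])
print("d",Rt.T@(np.array([.4414,.020,.006])-o["tcp_pos"]))
E
```

```text
clock: 3.05
tcp_pos: [0.4427, 0.0185, 0.0687]
tool_rot: [-0.004, 0.449, 0.893, 0.004]
contact_force: [0.4, -0.2, 0.0]
width: 0.0854
[0.44270077 0.01854996 0.06866062] toolx 126.60008135251273 [-0.004283    0.01143405 -0.99992546]
d [ 0.00120433 -0.00039151  0.0626781 ]
```

View pics/w2.png

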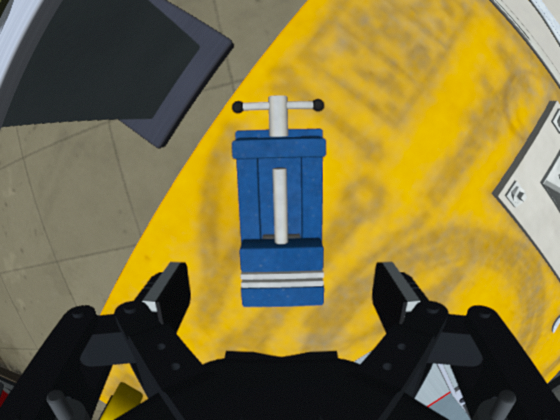

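The vice is centred between the fingers, with its axis on column 281 and the fingers at 187 and 374. Going down.

```bash
python3 -m handwheel '[[[0.1,0,3,-1.4],[0,0,2,0],[0,0,1,0],[0,0,0.2,0]]]'; python3 -m handwheel '[[[0,0,0,0],[0,0,0,0],[0,0,0,0],[0,0,0,0],[0,0,0,0],[0,0,0,0]]]' -1 80
```

```text
clock: 3.5
tcp_pos: [0.4486, 0.0195, 0.0126]
tool_rot: [0.002, 0.44, 0.898, 0.007]
contact_force: [-0.2, -0.0, -0.7]
width: 0.0853
clock: 4.1
tcp_pos: [0.4528, 0.0191, 0.0178]
tool_rot: [0.006, 0.441, 0.898, 0.008]
contact_force: [-0.5, -0.5, 0.7]
width: 0.0002
```

```bash
cat > look.py <<'E'
import sys
from h import *
import pickle
n,cam=sys.argv[1],sys.argv[2]
o=get_obs();s=snapshot(cam);s["obs"]=o;pickle.dump(s,open(n+".pkl","wb"));cv2.imwrite(f"pics/{n}.png",s["frame"]);Rt=rot(o["tool_rot"]);print(o["clock"],o["tcp_pos"],"toolx",np.degrees(np.arctan2(Rt[1,0],Rt[0,0])),Rt[:,2],o["width"],o["contact_force"],o["joint_pos"])
E
python3 look.py w3 wrist;python3 look.py s3 scene
```

```text
4.1 [0.45278237 0.01912334 0.01782796] toolx 127.70743590034512 [ 0.01812076  0.00956038 -0.9997901 ] 0.00022347194719283118 [-0.53651694 -0.46523128  0.72465647] [-0.08371807 -0.12913931  2.2438779   0.01304276  1.00963262 -0.74871848]
4.15 [0.45275172 0.0191238  0.01778066] toolx 127.70864585127018 [ 0.01804524  0.0095398  -0.99979166] -0.0001332484685860268 [ 0.7781923   0.36475094 -0.10188901] [-0.08370466 -0.12907758  2.24391648  0.01301102  1.00960553 -0.74870981]
```

View pics/w3.png

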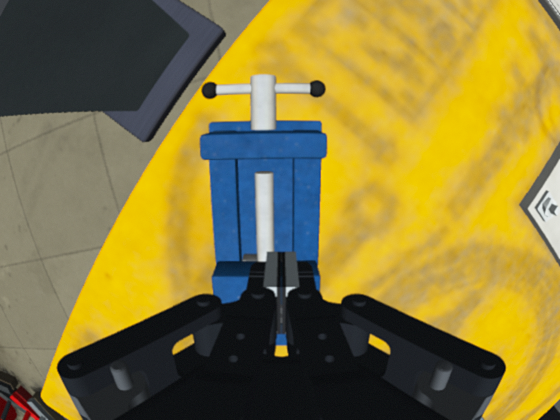

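View pics/s3.png

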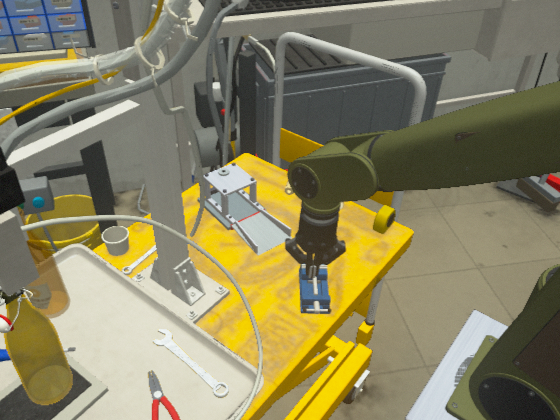

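The fingers shut above the 20 mm high body and held nothing, so the tips were too high. I'll lift, open and look again.

```bash
python3 -m handwheel '[[[0,0,-2,0],[0,0,-3,0],[0,0,0,0],[0,0,0,0],[0,0,0,0],[0,0,0,0]]]' 1; python3 look.py w4 wrist; python3 - <<'E'
import cv2
a=cv2.imread("pics/w4.png")
cv2.imwrite("pics/w4c.png",cv2.resize(a[60:320,170:390],None,fx=2.3,fy=2.3,interpolation=2))
E
```

```text
clock: 4.8
tcp_pos: [0.4493, 0.0188, 0.0662]
tool_rot: [0.003, 0.441, 0.898, 0.007]
contact_force: [0.5, 0.3, -0.7]
width: 0.0844
4.8 [0.44929136 0.01884384 0.06617068] toolx 127.70169058327909 [ 0.01203022  0.01008781 -0.99987675] 0.08435415413288506 [ 0.53685093  0.33876581 -0.67901319] [-0.0850175  -0.20968836  2.21964997  0.01229903  1.1205296  -0.74832244]
```

View pics/w4c.png

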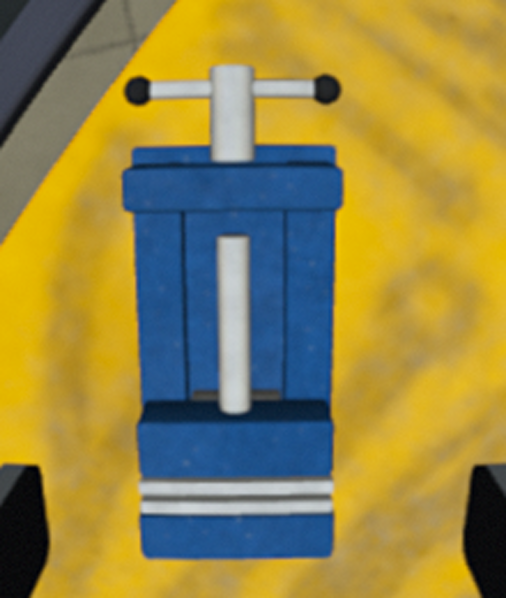

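```bash
cat > vice.py <<'E'
from h import *
import pickle,sys
def vice(n,x0,y0,k,a,b,e,c,d,gy=-.012):
    s=pickle.load(open(n+".pkl","rb"))
    V=lambda p,z:wr2w(s,x0+(p[0]+.5)/k-.5,y0+(p[1]+.5)/k-.5,z)[:2]
    A,B=V(a,.042),V(b,.042);E=V(e,.037);C,D=V(c,.031),V(d,.031)
    m=(A+B)/2;u=E-m;L=np.linalg.norm(u);u/=L
    print("width",np.linalg.norm(A-B),"bar",np.linalg.norm(C-D),"L",L)
    f=lambda v:np.degrees(np.arctan2(v[1],v[0]))
    print("ang",f(u),f(B-A)+90,f(D-C)+90)
    ctr=E-u*.073; ctr2=m+u*.073;print("ctr",ctr,ctr2)
    g=ctr+u*gy;o=s["obs"];Rt=rot(o["tool_rot"])
    print("grip",g,"delta tool",Rt.T@(np.array([*g,.001])-o["tcp_pos"]))
E
python3 -c "
from vice import *
vice('w4',170,60,2.3,(142,557),(331,557),(232,66),(138,90),(327,88))"
```

```text
width 0.05695440472953138 bar 0.05060423235423892 L 0.13998798047662345
ang 127.79365837317152 127.44419777251551 127.9589532000735
ctr [0.43410513 0.02917506] [0.43042085 0.03392589]
grip [0.44145897 0.01969238] delta tool [ 0.00542057 -0.00669983  0.06507698]
```

```bash
python3 -m handwheel '[[[0.5,-0.7,1,0],[0,0,2,0],[0,0,2,0],[0,0,0,0]]]'; python3 look.py w5 wrist; python3 -c "
from h import *
o=get_obs();Rt=rot(o['tool_rot']);print(Rt.T@(np.array([.4415,.0197,.001])-o['tcp_pos']))"
```

```text
clock: 5.25
tcp_pos: [0.4372, 0.0192, 0.0108]
tool_rot: [0.001, 0.441, 0.898, 0.006]
contact_force: [-0.4, -0.4, -0.2]
width: 0.0855
5.25 [0.43721249 0.01921308 0.01079831] toolx 127.70635130355662 [ 0.00685959  0.01044307 -0.99992194] 0.08545611144286043 [-0.38498283 -0.38954204 -0.24433571] [-0.08648035 -0.14721407  2.27366636  0.012992    1.00924605 -0.75144219]
[-0.00156285  0.00276159  0.01112299]
```

```bash
python3 -m handwheel '[[[-0.1,0.3,0.5,0],[0,0,0.4,0],[0,0,0,0]]]'; python3 -c "
from h import *
o=get_obs();Rt=rot(o['tool_rot']);print(Rt.T@(np.array([.4415,.0197,.001])-o['tcp_pos']),Rt[:,2])"
```

```text
clock: 5.6
tcp_pos: [0.4424, 0.0203, 0.0038]
tool_rot: [0.003, 0.441, 0.898, 0.007]
contact_force: [-0.9, -1.0, 0.3]
width: 0.0853
[ 6.64233377e-05 -1.07399873e-03  2.78067202e-03] [ 0.01111927  0.01007331 -0.99988744]
```

```bash
python3 -m handwheel '[[[0,-0.1,0.3,0],[0,0,0,0],[0,0,0,0],[0,0,0,0],[0,0,0,0]]]' -1 70; python3 look.py w6 wrist
```

```text
clock: 6.1
tcp_pos: [0.443, 0.0195, 0.0021]
tool_rot: [0.004, 0.441, 0.898, 0.008]
contact_force: [-1.0, -0.3, 0.3]
width: 0.0122
6.1 [0.44299317 0.01952304 0.0021338 ] toolx 127.71244474057448 [ 0.01419622  0.00979899 -0.99985121] 0.012230724240707138 [-0.9828027  -0.31160193  0.29663545] [-0.08462016 -0.12238217  2.26944146  0.01319075  0.98125516 -0.75009559]
```

View pics/w6.png

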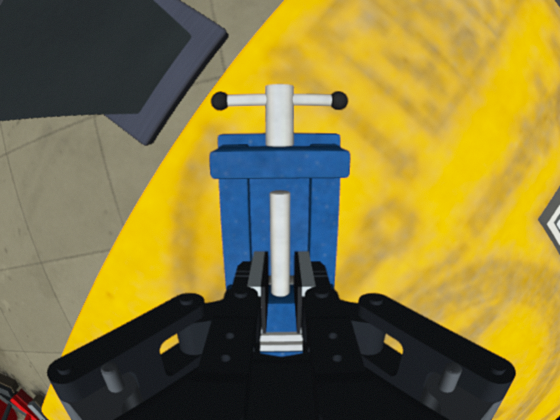

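The opening is 12.2 mm, so the pads hold the spindle and not the body. The tips are really higher than the reported TCP suggests, so I'll check the tip height from the wrist camera.

```bash
python3 - <<'E'
from h import *
import pickle
for n in("w1","w6"):
    a=cv2.imread(f"pics/{n}.png");cv2.imwrite(f"pics/{n}f.png",cv2.resize(a[235:375,130:430],None,fx=2.6,fy=2.6,interpolation=2))
E
```

```text
(no output)
```

View pics/w1f.png

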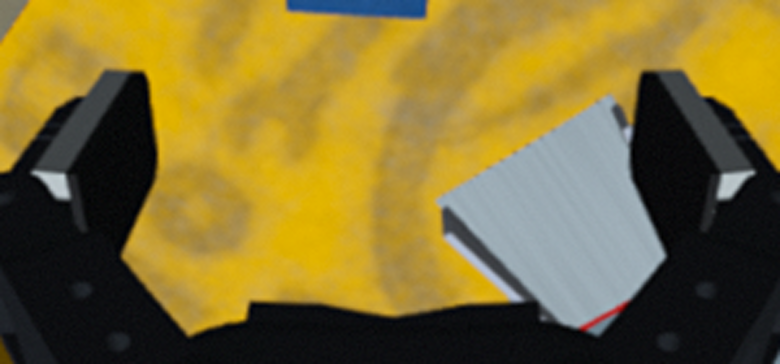

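View pics/w6f.png

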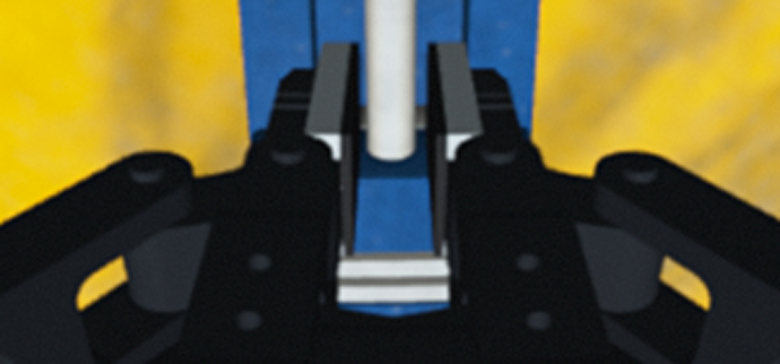

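By the camera, the real fingertips are about 40 mm (open) to 27 mm (shut) short of the reported TCP. I need to go lower and use contact as the guard. Opening, lifting, re-measuring.

```bash
python3 -m handwheel '[[[0,0,0,0],[0,0,0,0],[0,0,0,0],[0,0,0,0],[0,0,-2,0],[0,0,-1.5,0],[0,0,0,0]]]' 1; python3 look.py w7 wrist; python3 - <<'E'
import cv2
a=cv2.imread("pics/w7.png")
cv2.imwrite("pics/w7c.png",cv2.resize(a[60:320,170:390],None,fx=2.3,fy=2.3,interpolation=2))
E
```

```text
clock: 6.85
tcp_pos: [0.4417, 0.0192, 0.0374]
tool_rot: [0.003, 0.441, 0.898, 0.007]
contact_force: [0.3, -0.2, -0.2]
width: 0.0855
6.85 [0.44171629 0.01924876 0.03735693] toolx 127.71364912503495 [ 0.01218193  0.00997056 -0.99987609] 0.0854648081365613 [ 0.34026899 -0.23753459 -0.16724768] [-0.08549685 -0.18531983  2.25397115  0.01256864  1.06168802 -0.74978502]
```

View pics/w7c.png

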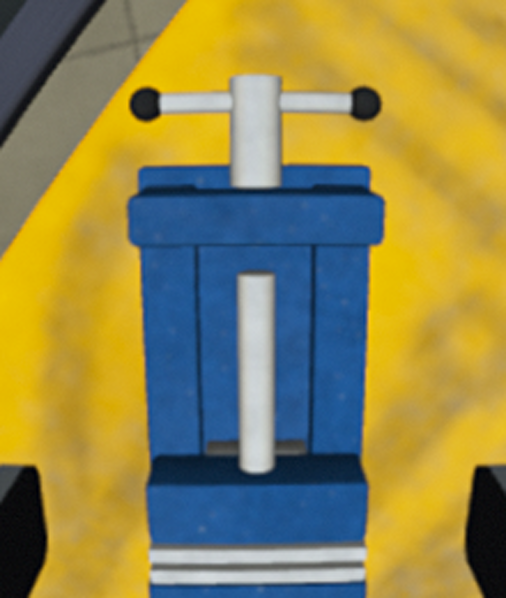

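```bash
python3 -c "
from vice import *
vice('w7',170,60,2.3,(150,557),(365,557),(256,75),(145,104),(366,103))"
```

```text
width 0.0551760044424973 bar 0.05091696677759059 L 0.11712047245662545
ang 127.89850990537919 127.09401632389958 128.00477128893422
ctr [0.43403379 0.02942451] [0.41629412 0.05221335]
grip [0.44140497 0.01995531] delta tool [ 0.00073354 -0.00038621  0.03635568]
```

```bash
python3 -m handwheel '[[[0,0,2,0],[0,0,2,0],[0,0,1,0],[0,0,0.5,0],[0,0,0,0]]]'; python3 -c "
from h import *
o=get_obs();Rt=rot(o['tool_rot']);print(Rt.T@(np.array([.4414,.0200,-.027])-o['tcp_pos']),Rt[:,2])"
```

```text
clock: 7.4
tcp_pos: [0.4406, 0.02, -0.0225]
tool_rot: [0.002, 0.441, 0.898, 0.007]
contact_force: [0.5, 0.2, 0.3]
width: 0.0857
[-0.00048903  0.00062211  0.00446868] [ 0.00900663  0.01023609 -0.99990705]
```

No contact at TCP z = -0.022, which confirms the tip offset. Down 4 mm more, then close with enough rows.

```bash
python3 -m handwheel '[[[0,0,0.4,0],[0,0,0,0],[0,0,0,0]]]'; python3 -m handwheel '[[[0,0,0,0],[0,0,0,0],[0,0,0,0],[0,0,0,0],[0,0,0,0],[0,0,0,0],[0,0,0,0]]]' -1 70; python3 look.py w8 wrist
```

```text
clock: 7.7
tcp_pos: [0.4415, 0.0199, -0.026]
tool_rot: [0.003, 0.441, 0.898, 0.007]
contact_force: [0.4, -0.6, -0.2]
width: 0.0853
clock: 8.4
tcp_pos: [0.4421, 0.0197, -0.0239]
tool_rot: [0.003, 0.44, 0.898, 0.007]
contact_force: [-1.4, -0.5, 0.1]
width: 0.0578
8.4 [ 0.44213066  0.01968119 -0.02386195] toolx 127.72977617565712 [ 0.01143759  0.00954804 -0.999889  ] 0.05778727891160116 [-1.35290606 -0.54416122  0.10822868] [-0.08409255 -0.07236208  2.27815672  0.01311431  0.92524336 -0.75043214]
```

View pics/w8.png

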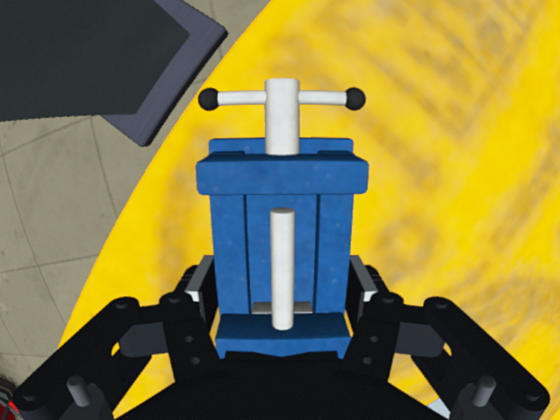

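Gripped at 57.8 mm. Lift, carry and turn.

```bash
python3 -m handwheel '[[[0,0,-1.5,0],[0,0,-2,0],[0,0,-2,0],[-2.6,1.2,0,0],[-2.6,1.2,0,0],[-2.6,1.2,0,0],[0,0,0,-7.7],[0,0,0,-7.7],[0,0,0,-7.7],[0,0,0,-7.7],[0,0,0,-7.7],[0,0,0,0]]]'; python3 look.py s9 scene; python3 look.py t9 top; python3 -c "
from h import *
o=get_obs();Rt=rot(o['tool_rot']);print(Rt.T@(np.array([.519,-.0205,-.024])-o['tcp_pos']),Rt[:,2])"
```

```text
clock: 9.65
tcp_pos: [0.496, -0.0188, 0.0057]
tool_rot: [-0.019, 0.107, 0.994, 0.006]
contact_force: [-0.0, -0.1, -8.5]
width: 0.0582
9.65 [ 0.4960326  -0.01876519  0.00570363] toolx 167.72439628009766 [-0.0363052   0.01631059 -0.99920763] 0.05815113424432905 [-0.0295738  -0.12306422 -8.48225453] [-0.15246524  0.02990158  2.1167606   0.01234882  1.0333368  -1.5153776 ]
9.7 [ 0.49557899 -0.01868022  0.00541832] toolx 167.59549918437082 [-0.03724841  0.01646864 -0.99917033] 0.05742106603893304 [-0.60269633 -0.25965741 -8.70761348] [-0.15244305  0.03001075  2.1172523   0.01236232  1.03369281 -1.51311292]
[-0.02388216  0.00298197  0.02905257] [-0.03617879  0.01627642 -0.99921278]
```

View pics/s9.png

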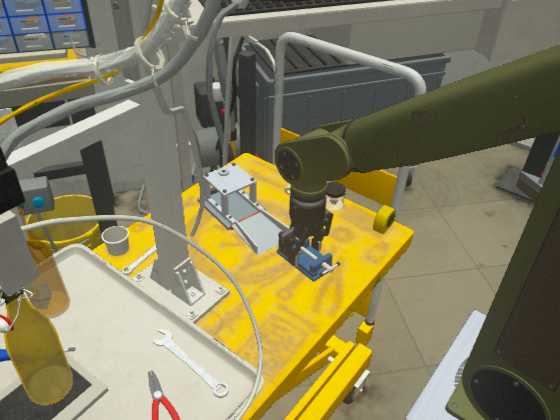

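View pics/t9.png

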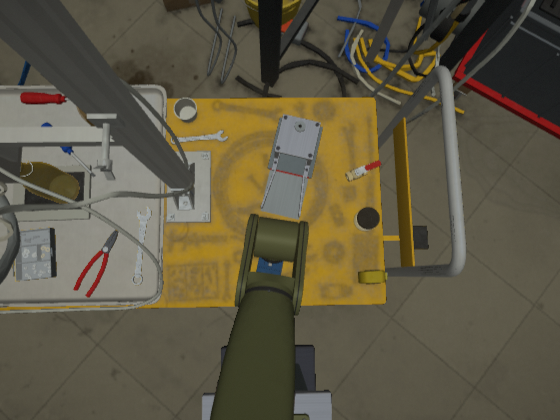

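```bash
python3 -m handwheel '[[[-2.4,0.3,0.5,1.6],[0,0,1,0],[0,0,0.5,0]]]';  python3 -c "
from h import *
o=get_obs();Rt=rot(o['tool_rot']);print(Rt.T@(np.array([.519,-.0205,-.024])-o['tcp_pos']),Rt[:,2],np.degrees(np.arctan2(Rt[1,0],Rt[0,0])))"
```

```text
clock: 10.05
tcp_pos: [0.5191, -0.0205, -0.0167]
tool_rot: [-0.019, 0.126, 0.992, 0.006]
contact_force: [-1.6, -0.0, -9.2]
width: 0.0578
[-1.83936433e-04 -7.90601859e-05  7.28602697e-03] [-0.03720824  0.01644587 -0.9991722 ] 165.52270395588826
```

```bash
python3 -m handwheel '[[[0,0,0.3,0],[0,0,0.2,0],[0,0,0,0]]]'
```

```text
clock: 10.35
tcp_pos: [0.5181, -0.0202, -0.0228]
tool_rot: [-0.02, 0.127, 0.992, 0.006]
contact_force: [0.1, -1.5, -6.7]
width: 0.0576
```

```bash
python3 -m handwheel '[[[0,0,0.1,0],[0,0,0,0]]]'; python3 -m handwheel '[[[0,0,0,0],[0,0,0,0],[0,0,0,0],[0,0,0,0],[0,0,0,0],[0,0,0,0]]]' 1;python3 -m handwheel '[[[0,0,-2,0],[0,0,-4,0],[0,0,-4,0],[0,0,-4,0],[0,0,-4,0],[0,0,-3,0]]]'; python3 look.py w10 wrist;python3 look.py s10 scene
```

```text
clock: 10.55
tcp_pos: [0.5182, -0.0202, -0.023]
tool_rot: [-0.02, 0.127, 0.992, 0.006]
contact_force: [-1.9, -0.5, -6.5]
width: 0.0573
clock: 11.15
tcp_pos: [0.5251, -0.0213, -0.0163]
tool_rot: [-0.013, 0.127, 0.992, 0.006]
contact_force: [0.1, 0.1, -0.6]
width: 0.0855
clock: 11.75
tcp_pos: [0.5256, -0.0237, 0.1941]
tool_rot: [-0.021, 0.127, 0.992, 0.006]
contact_force: [0.9, -1.0, -0.1]
width: 0.0853
11.75 [ 0.52564109 -0.02373852  0.19405516] toolx 165.37501976302914 [-0.03919962  0.01681999 -0.99908982] 0.08533390626727802 [ 0.86871252 -0.99995187 -0.07847381] [-0.1532832  -0.11660364  1.91261851  0.01082027  1.38691054 -1.47088931]
11.8 [ 0.52864573 -0.02420923  0.19995386] toolx 165.37899138787125 [-0.03032935  0.01543513 -0.99942078] 0.08548436324209341 [ 0.7508611  -0.35606638  4.57682009] [-0.15328718 -0.1199271   1.90545844  0.01080261  1.38840966 -1.47090894]
```

View pics/w10.png

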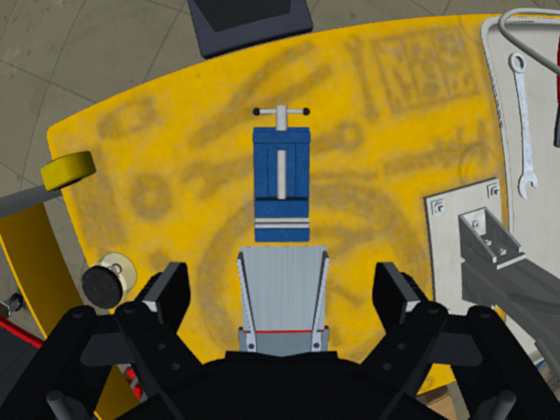

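View pics/s10.png

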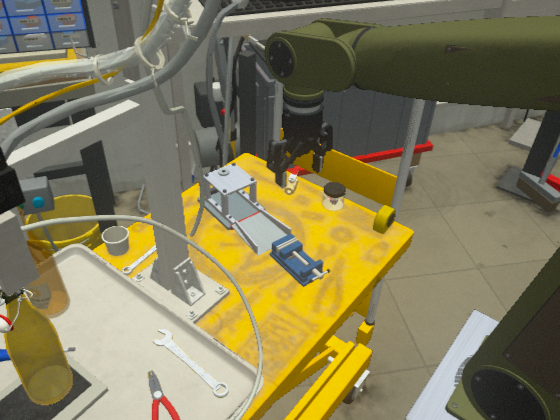

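The vice stands in line before the ramp: vice at (281,185), ramp foot from (239,247) to (328,250), lip at row 331. Measuring precisely.

```bash
python3 - <<'E'
import cv2
a=cv2.imread("pics/w10.png")
cv2.imwrite("pics/w10c.png",cv2.resize(a[225:365,220:345],None,fx=4.2,fy=4.2,interpolation=2))
cv2.imwrite("pics/w10v.png",cv2.resize(a[100:248,220:345],None,fx=4,fy=4,interpolation=2))
E
```

```text
(no output)
```

View pics/w10c.png

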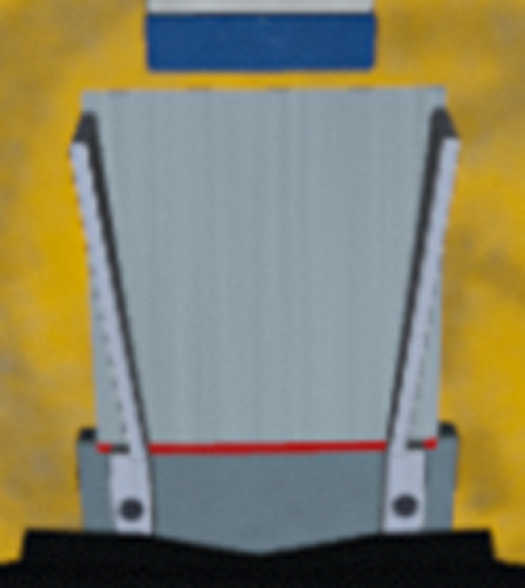

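View pics/w10v.png

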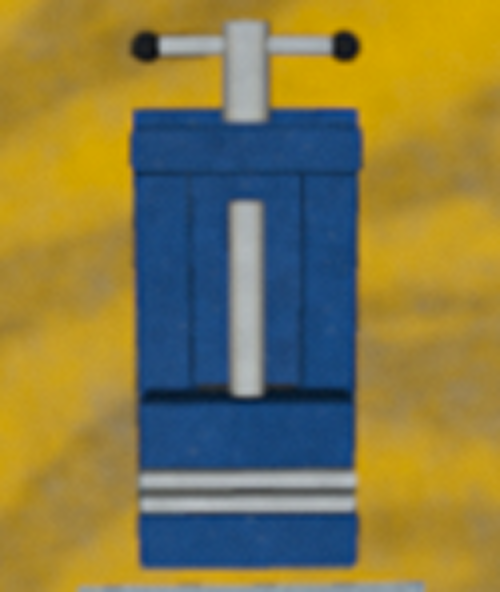

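```bash
cat > jig.py <<'E'
from h import *
import pickle
s=pickle.load(open("w10.pkl","rb"))
J=lambda x,y,z:wr2w(s,220+(x+.5)/4.2-.5,225+(y+.5)/4.2-.5,z)[:2]
W=np.array([J(82,92,0),J(443,89,0),J(100,449,.016),J(437,443,.016)])
print(W,[np.linalg.norm(W[0]-W[1]),np.linalg.norm(W[2]-W[3])])
P=np.array([[-130,-52],[-130,52],[-18,-52],[-18,52]])/1e3
pc=P-P.mean(0);wc=W-W.mean(0)
th=np.arctan2((pc[:,0]*wc[:,1]-pc[:,1]*wc[:,0]).sum(),(pc*wc).sum())
Rm=np.array([[np.cos(th),-np.sin(th)],[np.sin(th),np.cos(th)]])
t=W.mean(0)-Rm@P.mean(0);print("jig",t,np.degrees(th),"res mm",((W-(P@Rm.T+t))*1e3).round(1))
V=lambda x,y,z:wr2w(s,220+(x+.5)/4-.5,100+(y+.5)/4-.5,z)[:2]
a,b,e,c,d=V(141,567,.042),V(356,566,.042),V(245,20,.037),V(145,45,.031),V(345,45,.031)
for n,p in(("a",a),("b",b),("spindle",e),("ball",c),("ball",d)):print(n,p,"jig",Rm.T@(p-t))
E
python3 jig.py
```

```text
[[ 0.58049094 -0.08771255]
 [ 0.6059418   0.01214386]
 [ 0.68930277 -0.11440829]
 [ 0.71391881 -0.0140679 ]] [np.float64(0.10304877412481173), np.float64(0.10331574808177928)]
jig [ 0.71925726 -0.06874497] -13.865607311276126 res mm [[-0.1  0.4]
 [ 0.4 -0.7]
 [-0.   0.5]
 [-0.3 -0.1]]
a [ 0.56549251 -0.06065844] jig [-0.15122203 -0.0289981 ]
b [ 0.57965566 -0.00593594] jig [-0.15058557  0.02752394]
spindle [0.43655588 0.00132474] jig [-2.91255478e-01  2.79856495e-04]
ball [ 0.43572779 -0.0245992 ] jig [-0.28584689 -0.02508712]
ball [0.44852577 0.02444464] jig [-0.28517497  0.02559458]
```

```bash
cat > go.py <<'E'
import sys
from h import *
T=np.array([.71926,-.06874]);th=np.radians(-13.87);Rm=np.array([[np.cos(th),-np.sin(th)],[np.sin(th),np.cos(th)]])
o=get_obs();Rt=rot(o["tool_rot"]);j=Rm.T@(o["tcp_pos"][:2]-T)
print("clk",round(o["clock"],2),"jig xy",j.round(4),"z",round(o["tcp_pos"][2],4),"turn",166.13-np.degrees(np.arctan2(Rt[1,0],Rt[0,0])),"zax",Rt[:,2].round(3),"F jig",(Rm.T@o["contact_force"][:2]).round(1),o["contact_force"][2].round(1),"w",o["width"].round(4))
if len(sys.argv)>3:
    x,y,z=map(float,sys.argv[1:4]);w=T+Rm@[x,y]
    print("tool cm",(Rt.T@(np.array([*w,z])-o["tcp_pos"])*100).round(2),"(world turn + = row turn -)")
E
python3 go.py -.33 0 .2
```

```text
Traceback (most recent call last):
  File "go.py", line 5, in <module>
    print("clk",round(o["clock"],2),"jig xy",j.round(4),"z",round(o["tcp_pos"][2],4),"turn",166.13-np.degrees(np.arctan2(Rt[1,0],Rt[0,0])),"zax",Rt[:,2].round(3),"F jig",(Rm.T@o["contact_force"][:2]).round(1),o["contact_force"][2].round(1),"w",o["width"].round(4))
                                                                                                                                                                                                                                                    ^^^^^^^^^^^^^^^^
AttributeError: 'float' object has no attribute 'round'
```

```bash
sed -i 's/o\["width"\].round(4)/round(o["width"],4)/' go.py; python3 go.py -.33 0 .15
```

```text
clk 11.85 jig xy [-0.196  -0.0025] z 0.1975 turn 0.7518374920847464 zax [-0.031  0.016 -0.999] F jig [-0.1 -0. ] 0.8 w 0.0852
tool cm [13.23  0.04  5.2 ] (world turn + = row turn -)
```

```bash
python3 -m handwheel '[[[3.3,0,0,-0.7],[3.4,0,0,0],[3.4,0,0,0],[3.3,0,1.5,0],[0,0,3,0],[0,0,0,0]]]' -0.42; python3 go.py -.33 0 .0
```

```text
clock: 12.45
tcp_pos: [0.3915, 0.0102, 0.1525]
tool_rot: [-0.018, 0.121, 0.992, 0.006]
contact_force: [-0.2, -0.5, -0.5]
width: 0.0248
clk 12.45 jig xy [-0.3371 -0.0019] z 0.1525 turn 0.04931485966548621 zax [-0.034  0.016 -0.999] F jig [-0.1 -0.5] -0.5 w 0.0248
tool cm [-1.27  0.07 15.22] (world turn + = row turn -)
```

```bash
python3 -m handwheel '[[[-0.4,0,4,0],[-0.4,0.1,4,0],[-0.3,0,4,0],[0,0,2,0],[0,0,0,0]]]'; python3 go.py -.33 0 -.01; python3 look.py w11 wrist; python3 look.py s11 scene
```

```text
clock: 12.95
tcp_pos: [0.4022, 0.0101, 0.0117]
tool_rot: [-0.015, 0.121, 0.992, 0.006]
contact_force: [0.2, -0.3, -0.2]
width: 0.0247
clk 12.95 jig xy [-0.3267  0.0005] z 0.0117 turn 0.07124443867058972 zax [-0.029  0.015 -0.999] F jig [ 0.3 -0.2] -0.2 w 0.0247
tool cm [ 0.26 -0.07  2.18] (world turn + = row turn -)
12.95 [0.4021792  0.01010823 0.01173406] toolx 166.0587555613294 [-0.02872687  0.01542083 -0.99946834] 0.024664798323160788 [ 0.22372384 -0.26251279 -0.16673618] [-0.11751008 -0.21270131  2.3269675   0.01371265  1.0577102  -1.45177134]
13.0 [0.40319295 0.00998645 0.01306719] toolx 166.06208676511858 [-0.02648888  0.01512994 -0.9995346 ] 0.02476919977125844 [ 0.47309939  0.47993599 -0.7308834 ] [-0.11749566 -0.21431216  2.32558358  0.01367702  1.05844675 -1.45178017]
```

View pics/w11.png

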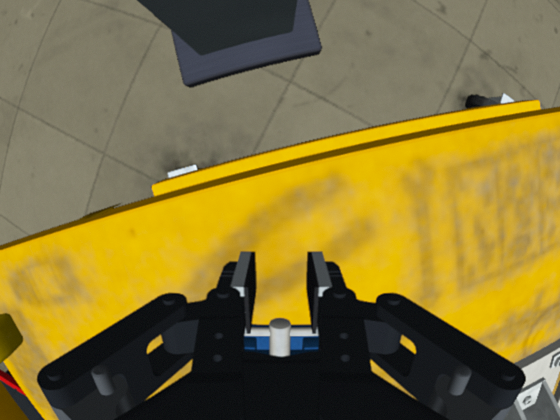

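View pics/s11.png

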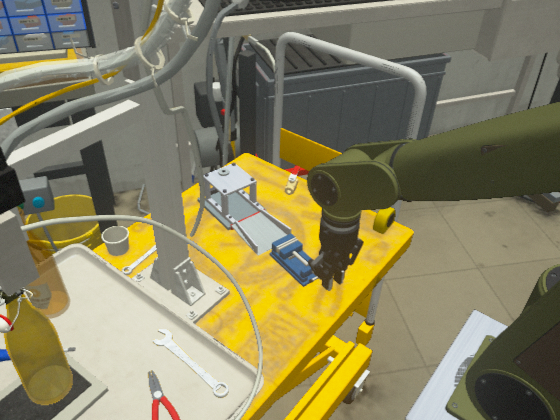

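```bash
python3 -m handwheel '[[[0,0,2.2,0],[-1,0,0,0],[-1,0,0,0],[0,0,0,0]]]'; python3 go.py -.30 0 -.01
```

```text
clock: 13.45
tcp_pos: [0.4314, 0.0042, -0.0006]
tool_rot: [-0.007, 0.121, 0.993, 0.006]
contact_force: [-3.1, 1.1, -2.3]
width: 0.0246
clk 13.45 jig xy [-0.297   0.0018] z -0.0006 turn 0.07386233432140443 zax [-0.013  0.014 -1.   ] F jig [-3.3  0.3] -2.3 w 0.0246
tool cm [ 0.29 -0.19  0.94] (world turn + = row turn -)
```

```bash
python3 -m handwheel '[[[0.5,0,0.2,0],[0.2,-0.1,0.8,0],[-0.5,0,0.4,0],[-1,0,0.2,0]]]'; python3 go.py -.30 0 -.01; python3 look.py w12 wrist
```

```text
clock: 13.85
tcp_pos: [0.4376, 0.0019, -0.0151]
tool_rot: [-0.009, 0.121, 0.993, 0.006]
contact_force: [-13.9, 2.8, 11.2]
width: 0.0247
clk 13.85 jig xy [-0.2904  0.0011] z -0.0151 turn 0.06523441043273692 zax [-0.016  0.015 -1.   ] F jig [-14.1  -0.6] 11.2 w 0.0247
tool cm [ 0.97 -0.11 -0.49] (world turn + = row turn -)
13.85 [ 0.43764011  0.00193858 -0.01505357] toolx 166.06476558956726 [-0.01598728  0.01466593 -0.99976463] 0.02474010819815684 [-13.85040597   2.84959277  11.21342835] [-0.12702085 -0.08146709  2.26801821  0.01515234  0.97281361 -1.46314434]
```

View pics/w12.png

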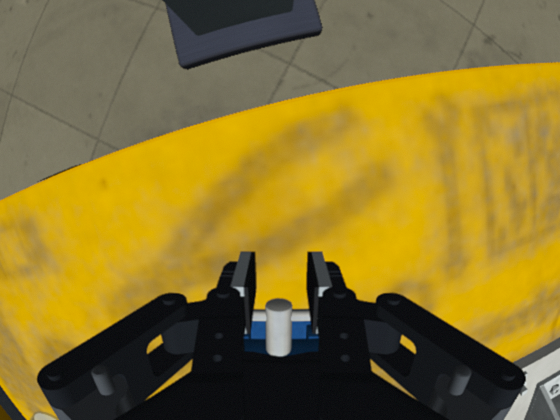

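```bash
python3 -m handwheel '[[[-1,0,-0.3,0],[-1,0,0,0],[-1,0,0,0],[-1,0,0,0],[-1,0,0,0]]]'; python3 go.py -.25 0 -.01
```

```text
clock: 14.4
tcp_pos: [0.4684, -0.0062, -0.0199]
tool_rot: [-0.034, 0.121, 0.992, 0.008]
contact_force: [-19.9, 5.3, 18.5]
width: 0.0247
clk 14.4 jig xy [-0.2585  0.0006] z -0.0199 turn 0.025673298155595603 zax [-0.066  0.025 -0.998] F jig [-20.6   0.4] 18.5 w 0.0247
tool cm [-0.78 -0.05 -1.04] (world turn + = row turn -)
```

```bash
python3 -m handwheel '[[[-1,0,-0.5,0],[-1.2,0,-0.4,0],[-1.2,0,-0.3,0],[-1.2,0,-0.3,0]]]'; python3 go.py -.25 0 -.01
```

```text
clock: 14.8
tcp_pos: [0.5022, -0.0152, -0.0165]
tool_rot: [-0.049, 0.121, 0.991, 0.009]
contact_force: [-5.1, 0.9, -2.6]
width: 0.0247
clk 14.8 jig xy [-0.2236 -0.    ] z -0.0165 turn -0.01662521730975186 zax [-0.096  0.03  -0.995] F jig [-5.2 -0.4] -2.6 w 0.0247
tool cm [ 2.69  0.01 -0.38] (world turn + = row turn -)
```

```bash
python3 -m handwheel '[[[-2,0,-0.4,0],[-2,0,-0.3,0],[-2,0,-0.3,0]]]'; python3 go.py -.25 0 -.01; python3 look.py s13 scene;python3 look.py w13 wrist
```

```text
clock: 15.1
tcp_pos: [0.5522, -0.028, -0.0201]
tool_rot: [-0.061, 0.12, 0.991, 0.01]
contact_force: [-8.4, 2.6, 0.5]
width: 0.0251
clk 15.1 jig xy [-0.1719 -0.0005] z -0.0201 turn -0.05639636145059512 zax [-0.119  0.034 -0.992] F jig [-8.8  0.5] 0.5 w 0.0251
tool cm [ 7.87  0.05 -0.04] (world turn + = row turn -)
15.1 [ 0.55223231 -0.02797629 -0.02009888] toolx 166.1863963614506 [-0.11884632  0.03396239 -0.99233165] 0.0250779809571489 [-8.37604873  2.60840192  0.5345562 ] [-0.15594951  0.2396343   1.93823325  0.01705045  1.08678793 -1.49423161]
15.15 [ 0.55616999 -0.02903765 -0.01923086] toolx 166.16368430888414 [-0.11296884  0.03280912 -0.9930567 ] 0.024869021987826177 [-0.54456153 -0.3349224   1.07719585] [-0.15657576  0.24221017  1.93281531  0.01674013  1.08360759 -1.49430093]
```

View pics/s13.png

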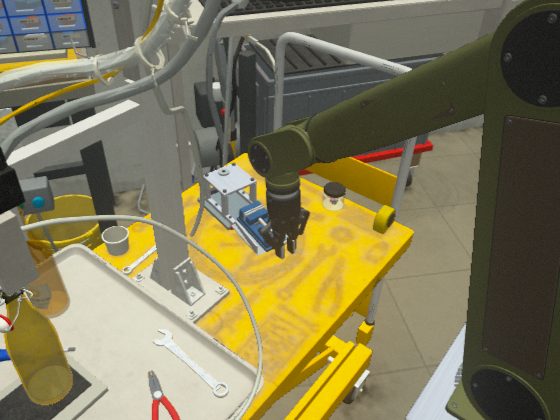

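View pics/w13.png

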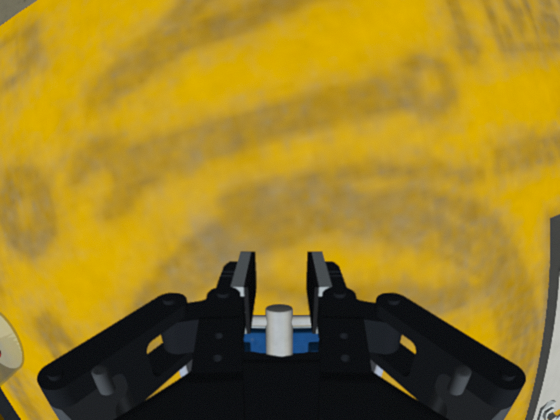

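The vice is in line on the ramp. The tool has leaned to 0.12 rad, so I'll back off and let it recover free.

```bash
python3 -m handwheel '[[[1.5,0,-1,0],[0.5,0,0,0],[0,0,0,0],[0,0,0,0],[0,0,0,0],[0,0,0,0],[0,0,0,0],[0,0,0,0]]]'; python3 go.py -.2 0 -.01
```

```text
clock: 16.0
tcp_pos: [0.5392, -0.0248, -0.0066]
tool_rot: [-0.054, 0.12, 0.991, 0.009]
contact_force: [-0.2, -0.1, 0.3]
width: 0.025
clk 16.0 jig xy [-0.1854 -0.0005] z -0.0066 turn -0.028989083072644917 zax [-0.106  0.031 -0.994] F jig [-0.2 -0.1] 0.3 w 0.025
tool cm [1.42 0.05 0.5 ] (world turn + = row turn -)
```

```bash
python3 -m handwheel '[[[0.2,0,0.2,0],[0.2,0,0.2,0],[0.2,0,0.2,0],[0.2,0,0.2,0],[0.2,0,0.2,0],[0.2,0,0.2,0],[0.2,0,0.2,0],[0.2,0,0.2,0],[0.2,0,0.2,0],[0.2,0,0.2,0],[0.2,0,0.2,0],[0.2,0,0.2,0],[0.2,0,0.2,0],[0.2,0,0.2,0],[0.2,0,0.2,0],[0.2,0,0.2,0],[0.2,0,0.2,0],[0.2,0,0.2,0],[0.2,0,0.2,0],[0.2,0,0.2,0]]]'; python3 go.py -.2 0 -.01
```

```text
clock: 18.0
tcp_pos: [0.5194, -0.0199, -0.0247]
tool_rot: [-0.029, 0.119, 0.992, 0.006]
contact_force: [1.9, -1.2, 5.1]
width: 0.0246
clk 18.0 jig xy [-0.2057 -0.0005] z -0.0247 turn -0.15104170251035498 zax [-0.055  0.018 -0.998] F jig [ 2.1 -0.7] 5.1 w 0.0246
tool cm [-0.48  0.05 -1.5 ] (world turn + = row turn -)
```

```bash
python3 -m handwheel '[[[0,0,-1.4,0],[-1.5,0,-0.2,0],[-2,0,-0.4,0],[-2,0,-0.4,0]]]'; python3 go.py -.2 0 -.01
```

```text
clock: 18.4
tcp_pos: [0.57, -0.0322, -0.0023]
tool_rot: [-0.034, 0.119, 0.992, 0.006]
contact_force: [-11.9, 2.4, 6.3]
width: 0.0245
clk 18.4 jig xy [-0.1537 -0.0003] z -0.0023 turn -0.17675168128749874 zax [-0.066  0.021 -0.998] F jig [-12.1  -0.5] 6.3 w 0.0245
tool cm [4.57 0.04 1.08] (world turn + = row turn -)
```

```bash
python3 -m handwheel '[[[-2,0,-0.5,0],[-2,0,-0.5,0]]]'; python3 go.py -.2 0 -.01; python3 look.py w14 wrist
```

```text
clock: 18.6
tcp_pos: [0.6024, -0.04, 0.0032]
tool_rot: [-0.044, 0.119, 0.992, 0.007]
contact_force: [-7.8, 1.7, 1.6]
width: 0.0246
clk 18.6 jig xy [-1.203e-01 -1.000e-04] z 0.0032 turn -0.1924139533580842 zax [-0.086  0.025 -0.996] F jig [-8.  -0.3] 1.6 w 0.0246
tool cm [7.82 0.03 2.03] (world turn + = row turn -)
18.6 [ 0.60239826 -0.04000502  0.00320381] toolx 166.32241395335808 [-0.08598499  0.02501398 -0.99598237] 0.024561961021090765 [-7.79707089  1.66684295  1.61416569] [-0.1606773   0.28268517  1.83519943  0.01219246  1.11273964 -1.49845542]
```

View pics/w14.png

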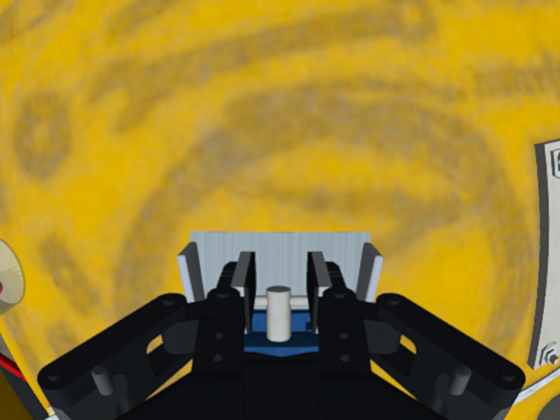

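```bash
python3 -m handwheel '[[[-2,0,-0.5,0],[-2,0,-0.5,0]]]'; python3 go.py -.045 0 .015
```

```text
clock: 18.85
tcp_pos: [0.6376, -0.0484, 0.0102]
tool_rot: [-0.052, 0.119, 0.991, 0.008]
contact_force: [-15.5, 3.2, 14.5]
width: 0.0248
clk 18.85 jig xy [-0.0842  0.0002] z 0.0102 turn -0.19852150382010336 zax [-0.102  0.029 -0.994] F jig [-15.8  -0.6] 14.5 w 0.0248
tool cm [-3.85 -0.03 -0.89] (world turn + = row turn -)
```

```bash
python3 -m handwheel '[[[-1.5,0,-0.5,0],[-1.5,0,-0.4,0]]]'; python3 go.py -.045 0 .015;python3 look.py s15 scene;python3 look.py w15 wrist
```

```text
clock: 19.05
tcp_pos: [0.6636, -0.0545, 0.016]
tool_rot: [-0.058, 0.119, 0.991, 0.009]
contact_force: [-4.0, 0.6, -2.8]
width: 0.0249
clk 19.05 jig xy [-0.0574  0.0005] z 0.016 turn -0.21486215823398425 zax [-0.113  0.031 -0.993] F jig [-4.  -0.4] -2.8 w 0.0249
tool cm [-1.24 -0.05 -0.05] (world turn + = row turn -)
19.05 [ 0.66364143 -0.0545215   0.01597108] toolx 166.34486215823398 [-0.11283207  0.03101975 -0.99312975] 0.024929337079271988 [-4.00574325  0.61536309 -2.80090965] [-0.16786626  0.40178235  1.65750821  0.01259239  1.19903046 -1.50538964]
19.1 [ 0.66660332 -0.05536204  0.01682864] toolx 166.32659298021179 [-0.10785693  0.03004609 -0.99371229] 0.02501927070716611 [-1.22161935 -1.12185064 -0.09054527] [-0.16828798  0.40344103  1.65330763  0.0124162   1.196475   -1.50541637]
```

View pics/s15.png

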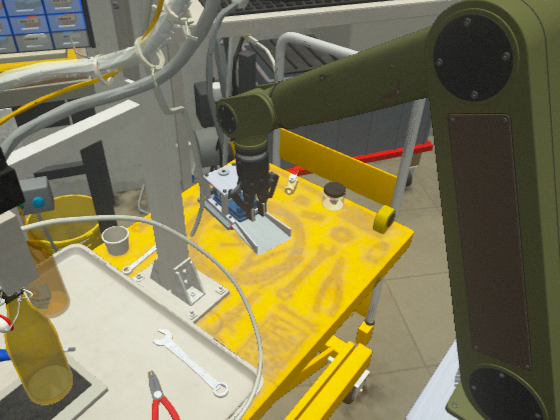

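View pics/w15.png

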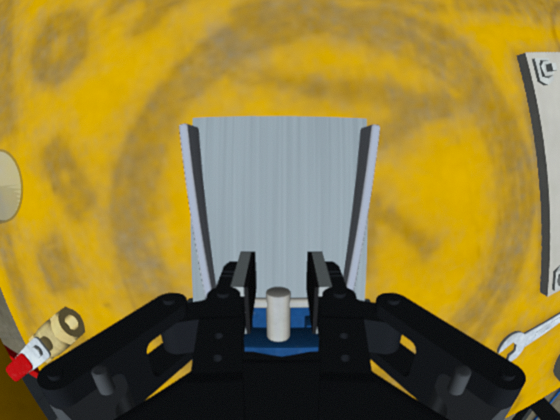

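```bash
python3 -m handwheel '[[[-0.7,0,-0.1,0]]]'; python3 go.py -.045 0 .015;python3 -m handwheel '[[[-0.7,0,-0.1,0]]]'; python3 go.py -.045 0 .015;python3 look.py w16 wrist
```

```text
clock: 19.25
tcp_pos: [0.6715, -0.0564, 0.0169]
tool_rot: [-0.057, 0.119, 0.991, 0.009]
contact_force: [-5.4, 0.6, -1.5]
width: 0.025
clk 19.25 jig xy [-0.0493  0.0005] z 0.0169 turn -0.20687032251987603 zax [-0.11   0.031 -0.993] F jig [-5.4 -0.8] -1.5 w 0.025
tool cm [-0.45 -0.05  0.14] (world turn + = row turn -)
clock: 19.35
tcp_pos: [0.6768, -0.0577, 0.0164]
tool_rot: [-0.058, 0.119, 0.991, 0.009]
contact_force: [-4.1, 0.8, -3.0]
width: 0.0246
clk 19.35 jig xy [-0.0439  0.0005] z 0.0164 turn -0.21210484812729646 zax [-0.114  0.031 -0.993] F jig [-4.2 -0.2] -3.0 w 0.0246
tool cm [ 0.1  -0.06  0.15] (world turn + = row turn -)
19.35 [ 0.67679426 -0.057688    0.01639897] toolx 166.3421048481273 [-0.11374196  0.03128284 -0.9930177 ] 0.024612204722354574 [-4.12346198  0.82351186 -2.95484742] [-0.16920965  0.42735902  1.62226756  0.01248734  1.20965684 -1.5065218 ]
```

View pics/w16.png

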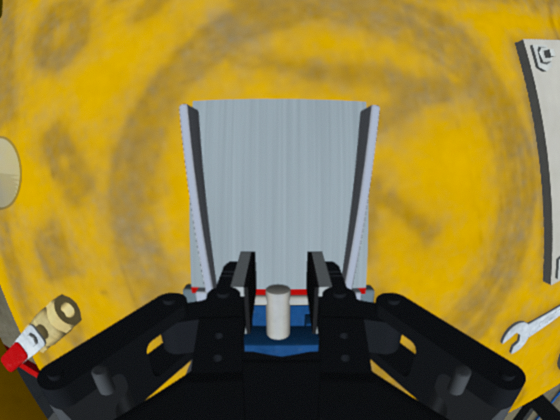

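```bash
python3 - <<'E'
import cv2
a=cv2.imread("pics/w16.png")
cv2.imwrite("pics/w16c.png",cv2.resize(a[240:370,180:380],None,fx=4,fy=4,interpolation=2))
E
python3 - <<'E'
from h import *
import pickle
T=np.array([.71926,-.06874]);th=np.radians(-13.87);Rm=np.array([[np.cos(th),-np.sin(th)],[np.sin(th),np.cos(th)]])
s=pickle.load(open("w16.pkl","rb"))
for v in(285,287,289):
  for z in(.048,.053):print(v,z,Rm.T@(wr2w(s,278,v,z)[:2]-T))
print("lip",Rm.T@(wr2w(s,260,292,.016)[:2]-T))
E
```

```text
285 0.048 [-0.03611534 -0.00020361]
285 0.053 [-0.0382008  -0.00018146]
287 0.048 [-0.0350787  -0.00020325]
287 0.053 [-0.03720035 -0.00018112]
289 0.048 [-0.03403663 -0.00020293]
289 0.053 [-0.03619467 -0.00018081]
lip [-0.01821463 -0.01085292]
```

View pics/w16c.png

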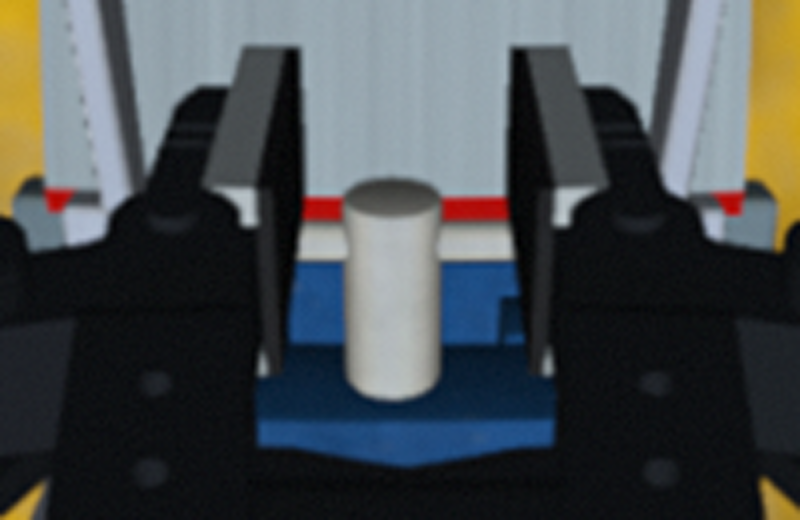

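The spindle end reads jig x of about -32 mm, so the vice should be over the lip. I'll back off and check that it lies flat.

```bash
python3 -m handwheel '[[[1,0,0,0],[3,0,-1,0],[3,0,-3,0],[1,0,-4,0],[0,0,-4,0],[0,0,-4,0],[0,0,0,0]]]'; python3 go.py; python3 look.py s17 scene;python3 look.py w17 wrist; python3 - <<'E'
import cv2
a=cv2.imread("pics/s17.png")
cv2.imwrite("pics/s17c.png",cv2.resize(a[150:260,190:300],None,fx=5,fy=5,interpolation=2))
E
```

```text
clock: 20.1
tcp_pos: [0.6144, -0.0432, 0.1919]
tool_rot: [-0.052, 0.119, 0.992, 0.008]
contact_force: [0.5, 0.5, 0.6]
width: 0.0246
clk 20.1 jig xy [-0.1079 -0.0004] z 0.1919 turn -0.21413936617719287 zax [-0.102  0.029 -0.994] F jig [0.4 0.6] 0.6 w 0.0246
20.1 [ 0.61438433 -0.04323396  0.19186199] toolx 166.3441393661772 [-0.10164715  0.02872597 -0.99440569] 0.024597590699430415 [0.5106043  0.52607839 0.59487259] [-0.16318616  0.1275703   1.67354343  0.01192398  1.44565245 -1.49754655]
20.15 [ 0.61285585 -0.0429698   0.18882278] toolx 166.34282888013368 [-0.10612366  0.02943537 -0.99391716] 0.024572204161287272 [-0.06786816  0.06356468  0.03993239] [-0.16315431  0.12929525  1.67707804  0.01190104  1.44495139 -1.49753449]
```

View pics/s17c.png

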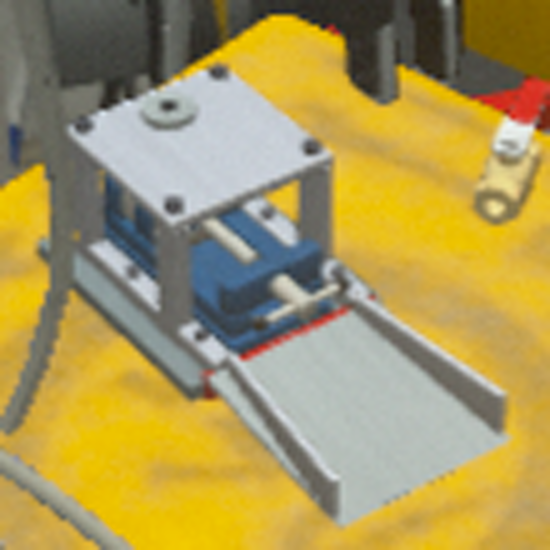

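View pics/w17.png

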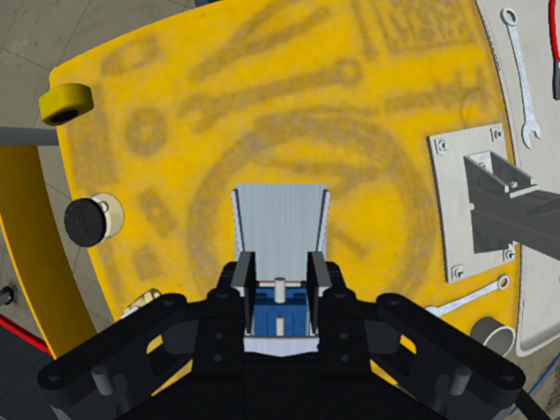

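```bash
python3 -m handwheel '[[[3,0,0,0],[3,0,0,0],[0,0,0,0]]]' 1; python3 look.py w18 wrist; python3 look.py t18 top; python3 - <<'E'
from h import *
import pickle
a=cv2.imread("pics/w18.png")
cv2.imwrite("pics/w18c.png",cv2.resize(a[220:350,200:360],None,fx=4.5,fy=4.5,interpolation=2))
T=np.array([.71926,-.06874]);th=np.radians(-13.87);Rm=np.array([[np.cos(th),-np.sin(th)],[np.sin(th),np.cos(th)]])
s=pickle.load(open("s17.pkl","rb"));f=s["frame"].copy();f=cv2.resize(f[150:260,190:300],None,fx=5,fy=5,interpolation=2)
def pr(x,y,z,c):
    p=w2px(s,[*(T+Rm@[x,y]),z]);q=((p-[190,150]+.5)*5-.5);print((x,y,z),q.round(1));cv2.circle(f,tuple(int(i) for i in q),2,c,-1)
for y in(-.052,.052):
    pr(-.13,y,0,(0,255,0));pr(-.018,y,.016,(0,255,0))
for p in((12,49.,90),(12,-49,90),(112,49,90),(112,-49,90)):pr(p[0]/1e3,p[1]/1e3,.09,(0,255,0))
cx=.0415
for y in(-.031,.031):pr(cx-.052,y,.019,(0,0,255));pr(cx-.052,y*29/31,.031,(255,0,255))
pr(cx-.073,0,.042,(255,255,0));pr(cx-.067,.025,.042,(255,255,0));pr(cx-.067,-.025,.042,(255,255,0))
cv2.imwrite("pics/s17p.png",f)
E
```

```text
clock: 20.5
tcp_pos: [0.5487, -0.0279, 0.1865]
tool_rot: [-0.061, 0.119, 0.991, 0.009]
contact_force: [0.6, 0.0, 0.2]
width: 0.0672
20.5 [ 0.54868936 -0.02791943  0.18653226] toolx 166.31427473547157 [-0.1187884   0.03143146 -0.99242198] 0.06716163682520994 [0.58332453 0.03282601 0.17461968] [-0.15551307 -0.00234574  1.81985096  0.01275188  1.44663686 -1.48965389]
20.55 [ 0.54970022 -0.02825838  0.1862937 ] toolx 166.3052654847123 [-0.1182421  0.0312356 -0.9924934] 0.0742442801782834 [-0.23551742  0.57496512 -0.4639178 ] [-1.55762325e-01 -2.72598406e-04  1.81815158e+00  1.26130810e-02
  1.44569151e+00 -1.48973406e+00]
(-0.13, -0.052, 0) [514.  437.9]
(-0.018, -0.052, 0.016) [375.9 295.1]
(-0.13, 0.052, 0) [342.5 526.8]
(-0.018, 0.052, 0.016) [206.6 374.3]
(0.012, 0.049, 0.09) [172.  222.3]
(0.012, -0.049, 0.09) [336.6 151.4]
(0.112, 0.049, 0.09) [ 61.4 124. ]
(0.112, -0.049, 0.09) [222.6  59.7]
(-0.010499999999999995, -0.031, 0.019) [334.  298.4]
(-0.010499999999999995, -0.029, 0.031) [330.8 281.5]
(-0.010499999999999995, 0.031, 0.019) [233.1 345.3]
(-0.010499999999999995, 0.029, 0.031) [235.9 325.2]
(-0.03149999999999999, 0, 0.042) [308.5 307.7]
(-0.025500000000000002, 0.025, 0.042) [259.7 320.7]
(-0.025500000000000002, -0.025, 0.042) [342.3 282.6]
```

View pics/s17p.png

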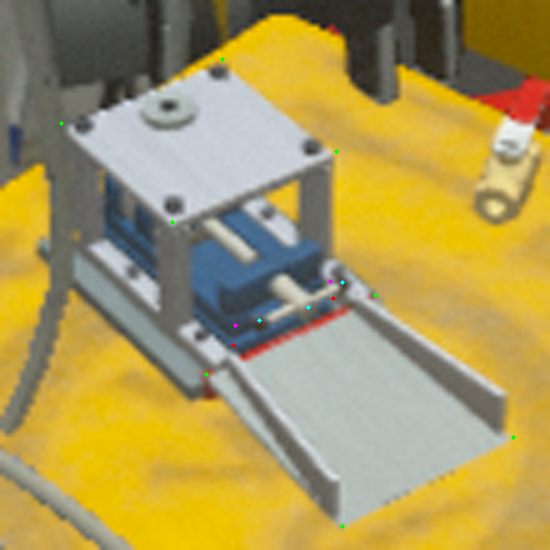

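View pics/w18c.png

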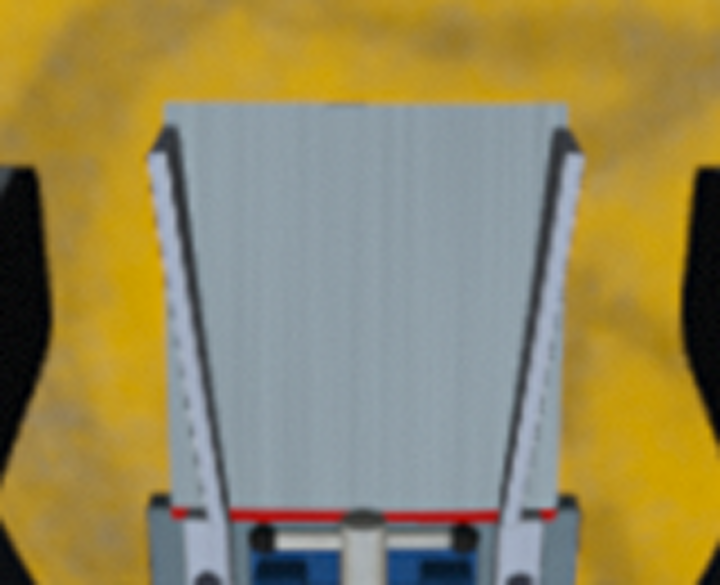

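```bash
python3 - <<'E'
from h import *
import pickle
T=np.array([.71926,-.06874]);th=np.radians(-13.87);Rm=np.array([[np.cos(th),-np.sin(th)],[np.sin(th),np.cos(th)]])
s=pickle.load(open("w18.pkl","rb"))
W=lambda x,y,z:(Rm.T@(wr2w(s,200+(x+.5)/4.5-.5,220+(y+.5)/4.5-.5,z)[:2]-T)).round(4)
print("balls",W(263,538,.042),W(465,537,.042),"foot",W(165,103,0),W(567,103,0),"lip",W(200,514,.016),W(530,514,.016))
S=pickle.load(open("s17.pkl","rb"))
for u,v in((259,322),(343,283)):
  for z in(.037,.042,.047):print(z,(Rm.T@(px2w(S,190+(u+.5)/5-.5,150+(v+.5)/5-.5,z)[:2]-T)).round(4))
S=pickle.load(open("top0.pkl","rb"));t=cv2.imread("pics/top0.png");u=cv2.imread("pics/t18.png")
d=cv2.absdiff(t,u).max(2);print("bystander diff",[int(d[y0:y1,x0:x1].max()) for x0,y0,x1,y1 in((355,265,390,288),(352,203,384,230),(342,155,384,185))])
E
```

```text
balls [-0.0273 -0.0255] [-0.0276  0.0252] foot [-0.1301 -0.0515] [-0.1304  0.0518] lip [-0.0184 -0.0444] [-0.0185  0.0447]
0.037 [-0.0212  0.0225]
0.042 [-0.0261  0.0259]
0.047 [-0.0311  0.0292]
0.037 [-0.021  -0.0288]
0.042 [-0.026  -0.0251]
0.047 [-0.0309 -0.0214]
bystander diff [12, 12, 15]
```

```bash
python3 -c "
from rig import *
print(job_done())"
```

```text
the job is handed in; nothing more can be done
None
```

I set the vice down in line before the ramp, let go, then pushed it by its handle bar up the ramp and over the lip. I handed the job in at about 20.6 s. `job_done()` gave no verdict.

**Last checks, all from camera images:**
- **Position in the bed:** the vice centre is at jig x of about 39.5 mm (allowed 33 to 47), y within 1 mm, heading within about 0.5°.
- **Height:** the wrist and scene cameras agree on a handle bar height of about 42 to 43 mm. That is the seated value; resting on the lip it would be about 47 mm. The rear edge of the base works out about 3.5 mm behind the lip.
- **Flatness:** I did not measure the tilt directly. I judged it flat from the handle height and the pictures.
- **Bystanders:** the tape measure, ball valve and jar show no visible change from the first top view.
- **Robot:** it was clear of everything, with forces within sensor noise.

**What went wrong or disagreed:**
- **First two grasps:** both missed, closing above the vice body. The camera showed the real fingertips about 27 to 40 mm short of the reported TCP. I corrected for that, and the third grasp held at 57.8 mm. The vice did not move during the misses.
- **Tool lean:** the tool leaned up to 0.12 rad while pushing, so I backed off once part-way up the ramp to let it recover.

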